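# Clamp a fragile loupe lightly in a hooded lens holder

## Task

Pick up the black loupe with a light grip, lay it gently and flat in the open channel of the lens holder between the slide and the hood, and let go of it. Then take the slide by its blue tab and push the loupe along the channel under the hood until the spring nose hidden in there holds it against the slide with about 4 newtons (2 to 6 is good); let go of the tab and leave it clamped like that. The lens cracks if it is gripped with more than 15 newtons or clamped with 9, even for a moment, or if it is dropped or pressed hard on the holder, and the small parts lying around must stay where they are.

Things in the scene. Friction and masses are not known exactly. Their poses are not given: they have to be found in the camera images.
- loupe: Black round loupe (a ring-shaped lens mount), 35 mm in diameter, 16 mm high, about 30 to 60 g, lying flat on the bench. Origin: centre of its underside; z is its axis, up. Grip it across its outside, with at most 15 N of grip (8 N carries it).
- holder: Lens holder bolted to the bench: aluminium base 306 x 90 x 12 mm (x -160 to +146 in its frame). Origin: on the bench, under the channel's middle line; x runs along the channel from slide to hood, z up. Channel floor at z = 12. Dark rails, inner faces at y = -20.5 and +20.5, 10 wide, tops at z = 17, guide the loupe from x = -160 to +35; beyond that the hood covers the channel. All in mm.
- hood: Grey hood fixed on the holder (same origin and axes), over x = +35 to +145 mm: outside 61 mm wide, top at z = 42 mm. Its tunnel, open towards the slide, is 41 mm wide, floor z = 12 to roof z = 36 mm. Hidden in it a spring nose faces the slide; its face stands anywhere from x = +68 to +100 mm (not reported). It yields along +x by 0.8 N per mm from first touch, for 13 mm, then is solid.
- hood_mouth (a point): Point on the channel floor in the middle of the open end of the hood's tunnel, at x = +35, z = 12 mm of the holder's frame; axes as the holder's.
- slide: Slide in the channel: dark sled, upright blue tab, bar with a white push face (30 mm wide, z = 14.5 to 26.5 mm). Moves only along the holder's x, 0 to 150 mm; fully back, its frame is the holder's and the face is at x = -75 mm. Dry friction of about 8 N drags on it at any speed and holds it where it is left; with the loupe on the nose, pushing takes this drag plus the nose's force.
- slide_grip (a point): Point inside the slide's blue tab, on its middle, 50 mm above the bench; axes as the holder's. The tab is 16 mm thick across the channel (y), 26 mm long along it (x) and reaches from 24 to 62 mm above the bench; pinch it from above across the 16 mm. The push face is 63 mm ahead (+x) of this point.
- lay_spot (a point): Point on the channel floor, 12 mm above the bench, at x = -15 mm of the holder's frame, between the slide and the hood: a good place for the centre of the loupe's underside. Axes as the holder's.
- gear: Bystander: small steel spur gear lying flat, 33 mm across, 9 mm high. Origin: centre of its underside.
- steel_block: Bystander: small steel gauge block standing on its long side, 9 x 30 mm, 20 mm high. Origin: centre of its underside.
- cam_ring_loose: Bystander: small milled steel ring lying flat, 28 mm across, 7 mm high. Origin: centre of its underside.

How it is judged:
On the way:
1. the loupe lies flat in the open channel between slide and hood, and has been let go (y of loupe in the frame of holder between -0.006 and 0.006 m and z of loupe in the frame of holder between 0.008 and 0.016 m and angle between loupe's own z axis and vertical below 0.12 rad and x of loupe in the frame of holder between -0.06 and 0.035 m and contact force between the fingers and loupe below 0.05 N), for 0.2 s.
At the end, for the whole second after the job is handed in: The loupe lies flat in the channel under the hood, at rest, held between the push face and the spring nose, with 1.8 to 6.3 N on each of the two (4 N is the aim), and the slide has been let go (y of loupe in the frame of holder between -0.006 and 0.006 m and z of loupe in the frame of holder between 0.008 and 0.016 m and angle between loupe's own z axis and vertical below 0.12 rad and contact force between loupe and slide between 1.8 and 6.3 N and contact force between loupe and hood between 1.8 and 6.3 N and linear speed of loupe below 0.005 m/s and x of loupe in the frame of holder above 0.035 m); the robot touches nothing.
It fails at once if the loupe is gripped with more than 17 N a finger (the rule sums both fingers: 34 N) (contact force between the fingers and loupe above 34 N).
It fails at once if the slide presses on the loupe with more than 9 N (contact force between loupe and slide above 9 N).
It fails at once if the nose or the hood presses on the loupe with more than 9 N (contact force between loupe and hood above 9 N).
It fails at once if the loupe is thrown or pressed onto the holder with more than 25 N (contact force between loupe and holder above 25 N).
It fails at once if the gear, the small steel block or the small ring is moved by more than 15 mm (distance of any of gear, steel_block, cam_ring_loose from where it was at the start of the episode above 0.015 m).
It also fails if it takes over 53 s, if anything falls off the work surface, if the arm or the gripper's body presses on something with over 40 N, if the wrist force passes 120 N, or if a joint passes its speed limit or range.

## Robot

A 7-joint arm with a two-finger parallel gripper is mounted at the origin on a cart in front of the work surface, level with it; the furniture and walls round the work are solid. World frame = base frame: x ahead of the robot, y to its left, z up, the work surface at z = 0. Lengths are in m, angles in rad, forces in N, time in s.
With the tool pointing down it reaches from about 0.4 to 0.85 m from the base axis. Payload 10.4 kg.
Tool frame: the origin (TCP) lies midway between the tips of the shut fingers; the grasp point (between the pads) lies 19 mm behind it; z points along the fingers, y is the line along which they close (so a half turn about z gives the same grasp; the last joint's range is limited). The gripper opens to 87 mm and grips with 3 to 60 N. Pads are 19 mm wide; open, the fingers measure 117 mm over their backs; the gripper's body (75 mm by 190 mm) begins 51 mm behind the grasp point.
Start: joints at [1.095, 0.332, -0.065, 1.46, 0.022, 1.35, -0.088], TCP at [0.273, -0.562, 0.196] pointing down, gripper open.
Joint ranges: [-2.6, 2.6], [-0.5, 2.12], [-1.47, 1.34], [0.16, 2.42], [-1.27, 4.41], [0.06, 2.06], [-2.6, 2.6]. Speed limits (rad/s): [2.22, 2.22, 2.79, 2.79, 3.14, 3.14, 3.14].

## Interface

Orientations are given as a unit quaternion [x, y, z, w].
In Python, from bench import r gives the robot as it stands.
- The arm moves only by the tool arm_command, never from a script. Its argument "moves" is one flat list of numbers, 4 for each row, row after row: the shift along the tool's x, y, z in cm, then the turn about the tool's z in degrees. A call has 1 to 12 rows; each row shifts and turns the commanded pose from where the row before left it, along the tool's axes as they then stand; what a row does not reach is not made up. A row lasts 1/12 s, in which the tool goes at most 41.7 mm and 7.16 degrees, less where a joint would pass 70% of its speed; a pose out of reach is approached as far as the arm can. A call with a gripper value outside its range is refused whole. "fingers" is the opening in per cent of the stroke, from 0 (shut) to 100 (fully open), set as the call begins (left out, the last holds). The fingers move at their own pace and stop on an object; "squeeze" is the grip in N (left out, the last holds). Time passes only in rows, so rows that do not move let the fingers close. It gives the time, the measured TCP pose, the force, the opening and the grip force at its end, in the units of the state.
- r.read_state(): the state, without advancing time (a new reading comes with each control period).
- r.camera(name): name is "side" or "top"; returns the picture (384x512x3 uint8, red, green, blue); there is no depth.
- r.camera_info(name): a dict with "fx", "fy", "cx", "cy" (pixels), "origin" and "attitude" of the camera in the world. Camera axes: x right, y up, looking along -z (the intrinsics and any distortion apply to the point x, -y, -z); pixel columns grow to the right and rows downward; lengths in m; the calibration is good to about 2 mm. A picture is of the moment at which its call begins. camera_info takes no time and is no camera call.
- r.close_job(): hands the job in; it is judged then, once.
The state is a dict: "time": time; "joint_positions": joint angles; "joint_vel": joint speeds; "joint_torque": joint torques, N m; "ee_pos": TCP position; "eef_rot": TCP orientation; "ft_force": force on the tool from outside, world axes, zero at the start; "torque": the same for the moment, N m; "width": finger opening in m; "grip_force": force on a finger pad.
Only numpy, scipy, OpenCV 4.12 (cv2) and the standard library are available. Lean on these libraries where they do the work, as an engineer would, in place of code of your own. Each camera call takes 0.05 s, during which the arm holds its last target. There are 200 camera calls.

## Working session

There is one attempt and no reset: what is moved stays moved. The work goes in short steps, Python scripts to look and compute and a tool call to move; the robot and the scene stay as the last step left them, time stands still between calls to the robot, and variables do not carry over. Pictures are saved under pics/ and viewed, at most 10 in all, crops included, and the job is handed in when it is done.

Besides the shell and the picture viewer there is one more tool, called after "Emit:" as name(argument=value, ...) on one line, values as JSON. arm_command: Moves the arm, as the interface text tells. Its arguments: {"type":"object","properties":{"moves":{"type":"array"},"fingers":{"type":"number"},"squeeze":{"type":"number"}},"required":["moves"]}

```bash
mkdir -p pics; ls; python3 - <<'E'
from bench import r
import cv2
for n in("top","side"):
    cv2.imwrite(f"pics/{n}0.png",r.camera(n)[:,:,::-1]); print(r.camera_info(n))
s=r.read_state();print(s)
E
```

```text
pics
{'fx': 418.1149994812352, 'fy': 418.1149994812352, 'cx': 257.36372416640603, 'cy': 183.85932916699386, 'origin': array([ 0.44009271, -0.05813027,  0.94144221]), 'attitude': array([ 0.01869055, -0.02109505, -0.69894447,  0.71462039])}
{'fx': 459.07531355706146, 'fy': 459.07531355706146, 'cx': 267.5692300385261, 'cy': 186.05387516156497, 'origin': array([0.55289296, 0.79999158, 0.46369275]), 'attitude': array([0.0180198 , 0.54643804, 0.83679358, 0.02927903])}
{'time': 0.1, 'joint_positions': array([ 1.09539366,  0.33282134, -0.0647049 ,  1.46085769,  0.0216061 ,
        1.3498493 , -0.08853247]), 'joint_vel': array([-0.00080876, -0.0017538 , -0.00012876, -0.00364504, -0.00055744,
        0.0006823 , -0.00073682]), 'joint_torque': array([ 1.62360662e-03, -6.24542928e+01,  2.45728955e-02, -3.90716493e+01,
       -6.14654948e-02,  3.66008235e-02,  1.79574431e-05]), 'ee_pos': array([ 0.27326818, -0.5616897 ,  0.19512543]), 'eef_rot': array([ 9.74481133e-01,  2.24468568e-01, -1.67294397e-04, -5.97008065e-04]), 'ft_force': array([-0.36810835,  1.37524379, -1.39104942]), 'torque': array([-0.00044627, -0.01358888,  0.01987734]), 'grip_force': 0.0, 'width': 0.08734679067073305}
```

View pics/top0.png

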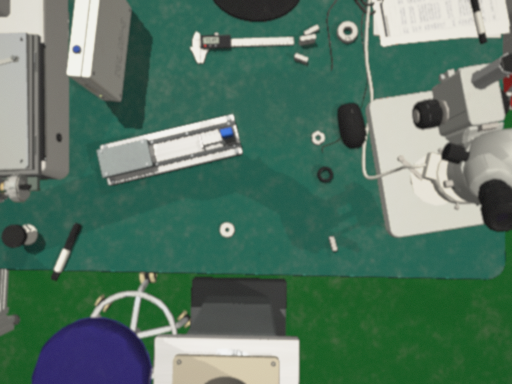

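View pics/side0.png

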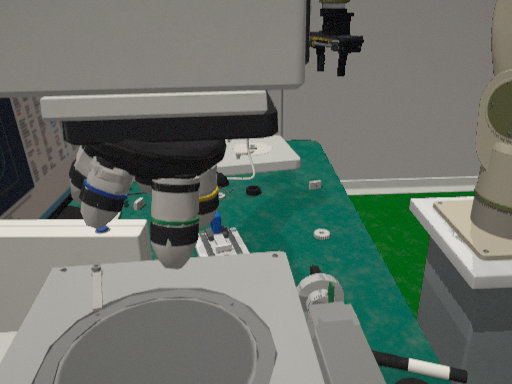

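Top view: loupe (325,174), holder from hood end ~(105,165) to slide end ~(240,135), blue tab (228,134), gear (227,230), block (333,243), ring (318,138). The side view shows the loupe at (253,190) and the tab at (216,223), partly hidden.

```bash
cat > h.py <<'E'
import numpy as np, cv2
from scipy.spatial.transform import Rotation as R
from bench import r
def ray(n,u,v,z):
    c=r.camera_info(n); d=R.from_quat(c['attitude']).apply([(u-c['cx'])/c['fx'],-(v-c['cy'])/c['fy'],-1.])
    o=np.array(c['origin']); return o+d*(z-o[2])/d[2]
def pix(n,p):
    c=r.camera_info(n); q=R.from_quat(c['attitude']).inv().apply(np.array(p)-c['origin'])
    return np.array([c['cx']+c['fx']*q[0]/-q[2], c['cy']-c['fy']*q[1]/-q[2]])
def cen(mask,lo,hi):
    m=np.zeros_like(mask); m[lo[1]:hi[1],lo[0]:hi[0]]=mask[lo[1]:hi[1],lo[0]:hi[0]]
    ys,xs=np.nonzero(m); return xs.mean(),ys.mean(),len(xs),xs.min(),xs.max(),ys.min(),ys.max()
def tool(dw):  # world shift (m) -> tool shift cm
    s=r.read_state(); return np.round(R.from_quat(s['eef_rot']).inv().apply(dw)*100,2)
E
python3 - <<'E'
from h import *
i=r.camera("top"); a=i.astype(int)
l=cen(a.sum(2)<120,(310,160),(340,188)); print("loupe",l,ray("top",l[0],l[1],.012))
b=cen((a[:,:,2]>a[:,:,0]+60)&(a[:,:,2]>a[:,:,1]+30),(205,115),(250,150)); print("tab",b,ray("top",b[0],b[1],.055))
c=cv2.resize(i[105:190,90:250],None,fx=5,fy=5,interpolation=cv2.INTER_CUBIC)
cv2.imwrite("pics/c1.png",c[:,:,::-1])
for n,p in dict(gear=(227,230),block=(333,243),ring=(318,138)).items(): print(n,ray("top",*p,.008))
print(R.from_quat(r.read_state()['eef_rot']).as_matrix().round(3))
E
```

```text
loupe (np.float64(324.1578947368421), np.float64(174.1578947368421), 19, np.int64(318), np.int64(330), np.int64(169), np.int64(181)) [ 0.51747485 -0.20920557  0.012     ]
tab (np.float64(226.17525773195877), np.float64(131.60824742268042), 97, np.int64(220), np.int64(232), np.int64(127), np.int64(136)) [0.60042756 0.00853485 0.055     ]
gear [0.38856069 0.00444979 0.008     ]
block [ 0.36498272 -0.2314981   0.008     ]
ring [ 0.59913053 -0.19491917  0.008     ]
[[ 0.899  0.438 -0.   ]
 [ 0.438 -0.899  0.001]
 [-0.    -0.001 -1.   ]]
```

View pics/c1.png

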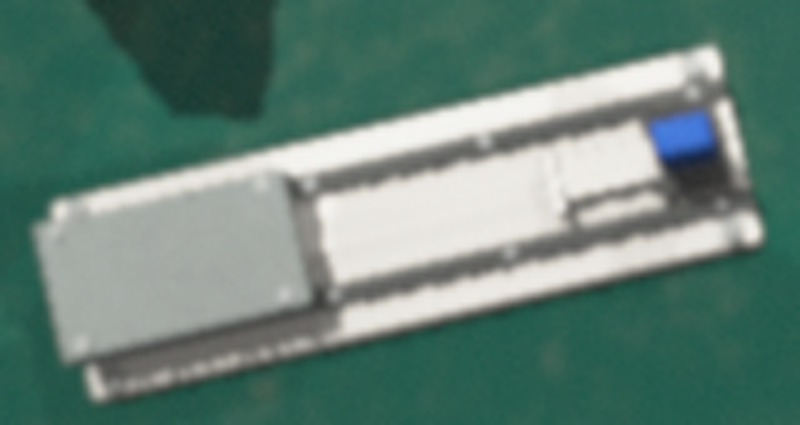

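Crop shows base corners at (718,45), (762,243), (95,400), (58,203), hood top corners at (35,225), (285,175), (312,305), (65,362), and the tab top at around (683,137).

```bash
python3 - <<'E'
from h import *
from scipy.optimize import least_squares
C=[(718,45,-160,-45,12),(762,243,-160,45,12),(95,400,146,45,12),(35,225,145,-30.5,42),(285,175,35,-30.5,42),(312,305,35,30.5,42),(65,362,145,30.5,42)]
C=np.array(C,float); uv=(C[:,:2]+.5)/5-.5+[90,105]; P=C[:,2:]/1000
T=lambda q,P:np.c_[R.from_euler('z',q[2]).apply(P)+[q[0],q[1],0]]
f=lambda q:np.concatenate([pix("top",T(q,p)[0])-u for p,u in zip(P,uv)])
s=least_squares(f,[.55,.12,1.7]); q=s.x; print("holder",q,np.degrees(q[2]));print(s.fun.reshape(-1,2).round(2))
W=lambda p:T(q,np.array([p])/1000.)[0].round(4)
print("lay",W([-15,0,12]),"grip",W([-138,0,50]),"tab pix pred",pix("top",W([-138,0,55])))
np.save("q.npy",q)
# loupe: outer outline by ellipse of dark ring
i=r.camera("top"); g=cv2.cvtColor(i,cv2.COLOR_RGB2GRAY)[160:190,308:342]
print(g[::2,::2])
_,m=cv2.threshold(cv2.resize(g,None,fx=6,fy=6,interpolation=cv2.INTER_CUBIC),50,255,cv2.THRESH_BINARY_INV)
for c in cv2.findContours(m,cv2.RETR_EXTERNAL,cv2.CHAIN_APPROX_NONE)[0]:
  if cv2.contourArea(c)>2000:
    (x,y),rad=cv2.minEnclosingCircle(c); u,v=(x+.5)/6-.5+308,(y+.5)/6-.5+160
    w=ray("top",u,v,.010);print("loupe",u,v,rad/6,w)
E
```

```text
holder [ 0.2369113  -1.62952249  1.13398706] 64.97267246538034
[[-136.92  224.77]
 [ -88.25  216.43]
 [ -52.23  132.07]
 [-107.1   130.71]
 [-109.91  166.37]
 [ -66.92  166.68]
 [ -57.75  133.41]]
lay [ 0.2306 -1.6431  0.012 ] grip [ 0.1785 -1.7546  0.05  ] tab pix pred [1063.33006167  350.47465288]
[[86 87 84 84 84 84 83 83 87 88 90 86 86 85 86 88 90]
 [85 86 85 85 87 86 83 83 85 89 89 88 88 86 86 86 90]
 [87 87 86 82 82 81 82 83 84 86 88 90 85 84 84 86 88]
 [90 91 85 80 78 76 75 68 64 68 77 86 85 85 85 89 92]
 [90 91 84 79 77 70 54 49 42 43 49 65 83 87 88 93 95]
 [90 88 82 79 76 58 49 51 43 49 40 48 74 88 89 91 90]
 [88 87 80 79 74 47 48 58 67 70 51 42 58 85 89 89 88]
 [86 87 83 82 70 40 58 77 76 75 68 43 51 80 85 86 88]
 [85 85 82 80 69 40 54 77 79 75 64 45 50 79 85 85 84]
 [84 85 84 80 73 50 41 63 69 65 55 43 56 81 84 85 84]
 [84 87 86 83 78 73 41 40 44 45 42 50 70 86 84 85 84]
 [82 86 84 82 79 78 71 59 51 53 56 67 82 84 86 85 84]
 [85 85 84 84 80 82 84 83 82 78 83 84 86 85 85 86 86]
 [83 83 83 85 84 84 85 86 87 87 86 88 85 85 85 84 86]
 [80 82 83 84 86 91 93 91 88 90 90 87 87 85 85 86 85]]
loupe 324.87287012736004 174.59661865234375 7.851799647013347 [ 0.51669359 -0.2111425   0.01      ]
```

```bash
python3 - <<'E'
from h import *
from scipy.optimize import least_squares
C=[(718,45,-160,-45,12),(762,243,-160,45,12),(95,400,146,45,12),(35,225,145,-30.5,42),(285,175,35,-30.5,42),(312,305,35,30.5,42),(65,362,145,30.5,42)]
C=np.array(C,float); uv=(C[:,:2]+.5)/5-.5+[90,105]; P=C[:,2:]/1000
T=lambda q,p:R.from_euler('z',q[2]).apply(p)+[q[0],q[1],0]
f=lambda q:np.concatenate([pix("top",T(q,p))-u for p,u in zip(P,uv)])
s=least_squares(f,[.55,.12,1.7]); q=s.x; print("holder",q,np.degrees(q[2]));print(s.fun.reshape(-1,2).round(2))
W=lambda p:T(q,np.array(p)/1000.).round(4)
print("lay",W([-15,0,12]),"grip",W([-138,0,50]),"tab pix pred",pix("top",W([-138,0,55])))
np.save("q.npy",q)
d=np.array([.5168,-.2112,.19])-r.read_state()['ee_pos'];print(d,tool(d))
E
```

```text
holder [0.56367277 0.14051306 1.82716809] 104.68901994563569
[[-0.06  0.7 ]
 [ 0.36 -0.16]
 [-0.21  0.15]
 [-0.08  0.36]
 [-0.34 -1.34]
 [ 0.42 -0.05]
 [-0.09  0.35]]
lay [0.5675 0.126  0.012 ] grip [0.5987 0.007  0.05  ] tab pix pred [226.87201251 132.42547833]
[ 0.24346631  0.35057571 -0.00536317] [ 37.23 -20.87   0.55]
```

Emit:
arm_command(moves=[1.68, -2.96, 0, 0, 1.68, -2.96, 0, 0, 1.68, -2.96, 0, 0, 1.68, -2.96, 0, 0, 1.68, -2.96, 0, 0, 1.68, -2.96, 0, 0, 1.68, -2.96, 0, 0, 1.68, -2.96, 0, 0], fingers=65, squeeze=8)

```text
time: 0.87
ee_pos: [0.2905, -0.2886, 0.1957]
eef_rot: [0.974, 0.224, -0.0, 0.0]
ft_force: [0.2, 0.6, -0.2]
width: 0.0568
grip_force: 0.0
```

Emit:
arm_command(moves=[0, 0, 0, -7.1, 0, 0, 0, -7.1, 0, 0, 0, -7.1, 0, 0, 0, -7.1, 0, 0, 0, -7.1, 0, 0, 0, -7.1, 0, 0, 0, -7.1, 0, 0, 0, -7.1, 0, 0, 0, -7.1, 0, 0, 0, -7.1, 0, 0, 0, -7.1, 0, 0, 0, -0.6])

```text
time: 1.87
ee_pos: [0.2906, -0.2902, 0.1958]
eef_rot: [0.609, 0.793, -0.0, -0.0]
ft_force: [0.1, -1.2, 0.6]
width: 0.0566
grip_force: 0.0
```

```bash
python3 - <<'E'
from h import *
s=r.read_state();print(s['time'],s['ee_pos'],R.from_quat(s['eef_rot']).as_euler('ZYX',degrees=True),s['joint_positions'].round(2))
print(tool(np.array([.5168,-.2112,.10])-s['ee_pos']))
E
```

```text
1.8667 [ 0.29063896 -0.29023364  0.19580358] [ 1.04991780e+02  8.47993424e-04 -1.79997275e+02] [ 0.84 -0.14 -0.15  1.97 -0.02  1.31  0.96]
[ 1.78 23.89  9.58]
```

Emit:
arm_command(moves=[0.2, 2.65, 0, 0.3, 0.2, 2.65, 0, 0, 0.2, 2.65, 1.3, 0, 0.2, 2.65, 1.3, 0, 0.2, 2.65, 1.3, 0, 0.2, 2.65, 1.4, 0, 0.2, 2.65, 1.4, 0, 0.2, 2.65, 1.4, 0, 0.2, 2.65, 1.4, 0, 0, 0, 0, 0])

```text
time: 2.7
ee_pos: [0.5197, -0.2097, 0.0976]
eef_rot: [0.613, 0.79, 0.001, -0.002]
ft_force: [-0.9, 1.1, -0.8]
width: 0.0569
grip_force: 0.0
```

```bash
python3 - <<'E'
from h import *
i=r.camera("side"); s=r.read_state();print(s['time'],s['ee_pos'],s['joint_positions'].round(2),pix("side",s['ee_pos']),pix("side",[.5168,-.2112,.008]),tool(np.array([.5168,-.2112,.008])-s['ee_pos']))
t=r.camera("top")
a=cv2.resize(i[110:230,200:320],None,fx=4,fy=4,interpolation=cv2.INTER_CUBIC);b=cv2.resize(t[120:220,270:370],(480,480))
cv2.imwrite("pics/c2.png",np.hstack([a,b])[:,:800,::-1])
E
```

```text
2.75 [ 0.51813669 -0.21130202  0.0988055 ] [ 0.59  0.29 -0.34  1.74  0.1   1.13  0.48] [252.96491133 154.99760071] [254.06961253 190.43032965] [ 0.02 -0.11  9.08]
```

View pics/c2.png

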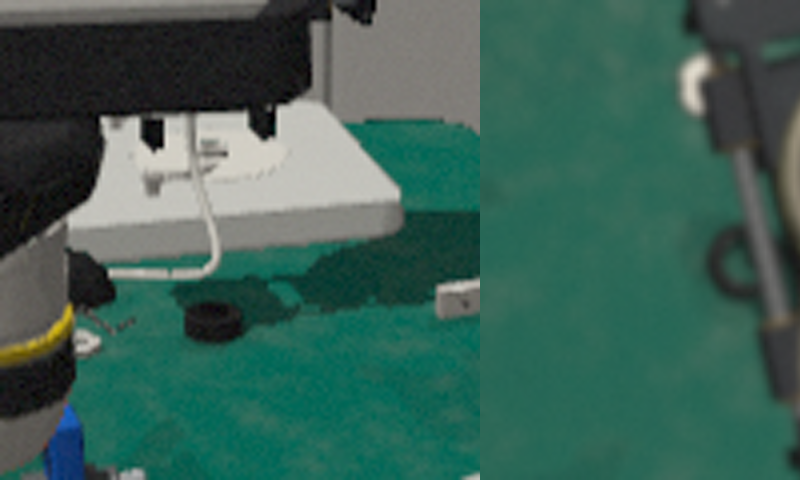

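Side view shows the fingers at crop (152,130) and (262,120) straddling the loupe at (213,322), matching the calibration. Descending.

Emit:
arm_command(moves=[0, -0.11, 1.5, 0, 0, 0, 1.5, 0, 0, 0, 1.5, 0, 0, 0, 1.5, 0, 0, 0, 1.2, 0, 0, 0, 0.9, 0, 0, 0, 0.6, 0, 0, 0, 0.4, 0, 0, 0, 0, 0, 0, 0, 0, 0])

```text
time: 3.63
ee_pos: [0.5165, -0.2141, 0.0103]
eef_rot: [0.613, 0.79, 0.0, 0.0]
ft_force: [-0.5, 0.6, 0.0]
width: 0.0566
grip_force: 0.0
```

Emit:
arm_command(moves=[0, 0, 0, 0, 0, 0, 0, 0, 0, 0, 0, 0, 0, 0, 0, 0, 0, 0, 0, 0, 0, 0, 0, 0, 0, 0, 0, 0, 0, 0, 0, 0, 0, 0, 0, 0], fingers=37, squeeze=7)

```text
time: 4.38
ee_pos: [0.5162, -0.2139, 0.0098]
eef_rot: [0.613, 0.79, -0.0, 0.0]
ft_force: [0.0, -0.4, -0.5]
width: 0.0326
grip_force: 0.0
```

Emit:
arm_command(moves=[0, 0, 0, 0, 0, 0, 0, 0, 0, 0, 0, 0, 0, 0, 0, 0, 0, 0, 0, 0], fingers=30, squeeze=8)

```text
time: 4.8
ee_pos: [0.5162, -0.2139, 0.0099]
eef_rot: [0.613, 0.79, -0.0, 0.0]
ft_force: [-1.0, -0.5, 0.6]
width: 0.0263
grip_force: 0.0
```

```bash
python3 - <<'E'
from h import *
i=r.camera("side"); s=r.read_state();print(s['ee_pos'],pix("side",s['ee_pos']),s['width'])
cv2.imwrite("pics/c3.png",cv2.resize(i[150:220,205:305],None,fx=6,fy=6,interpolation=cv2.INTER_CUBIC)[:,:,::-1])
E
```

```text
[ 0.51621341 -0.21393477  0.00986484] [254.25406938 189.25740399] 0.026607959054777953
```

View pics/c3.png

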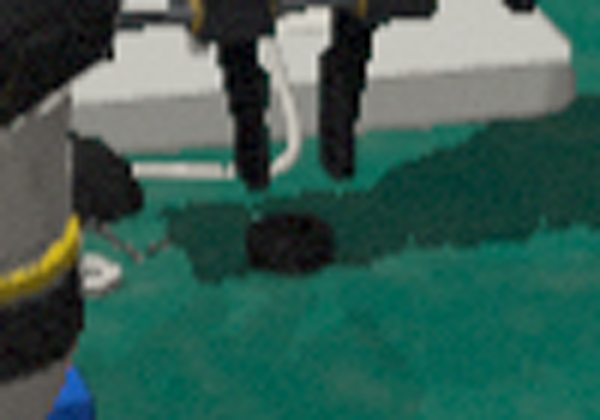

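```bash
python3 - <<'E'
from h import *
print("start pred",pix("side",[.2733,-.5617,.1951]))
i=cv2.imread("pics/side0.png")[20:90,300:380]; 
t=r.camera("top")[:,:,::-1]
a=cv2.resize(i,(400,350)); b=cv2.resize(t[130:220,280:380],(400,360),interpolation=cv2.INTER_CUBIC)[:350]
cv2.imwrite("pics/c4.png",np.hstack([a,b]))
p=r.read_state()['ee_pos']
for dz in(0,.02,.05,.08):print(dz,pix("side",p+[0,0,dz]),pix("top",p+[0,0,dz]))
print(pix("side",p+[0,-.02,0]),pix("side",p+[.0,-.04,0]))
E
```

```text
start pred [329.89245282  82.63797225]
0 [254.25152333 189.25809801] [326.10288588 174.84011569]
0.02 [254.13907819 181.65957376] [327.6400229  174.12952919]
0.05 [253.96730137 170.05168707] [330.07580358 173.0035184 ]
0.08 [253.79168232 158.1841609 ] [332.68225722 171.79860904]
[253.90844274 185.94502352] [253.57628644 182.7374432 ]
```

View pics/c4.png

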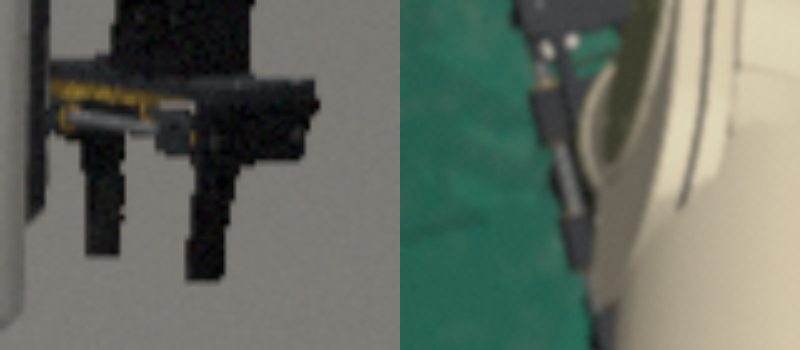

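The tips appear ~9 px (about 20 mm) higher than the reported TCP in both poses, with no sideways error, so they closed above the loupe without touching it. I'll reopen, then go lower in small steps while watching the force.

Emit:
arm_command(moves=[0, 0, 0, 0, 0, 0, 0, 0, 0, 0, 0, 0, 0, 0, 0, 0, 0, 0, 0, 0, 0, 0, 0, 0, 0, 0, 0, 0, 0, 0, 0, 0, 0, 0, 0, 0], fingers=60)

```text
time: 5.65
ee_pos: [0.5162, -0.214, 0.0099]
eef_rot: [0.613, 0.79, -0.0, 0.0]
ft_force: [0.3, 1.1, 0.0]
width: 0.0524
grip_force: 0.0
```

Emit:
arm_command(moves=[0, 0, 0.3, 0, 0, 0, 0.3, 0, 0, 0, 0.2, 0, 0, 0, 0, 0, 0, 0, 0, 0])

```text
time: 6.07
ee_pos: [0.5161, -0.2138, 0.0016]
eef_rot: [0.613, 0.79, -0.0, -0.0]
ft_force: [0.4, -1.1, 0.6]
width: 0.0521
grip_force: 0.0
```

Emit:
arm_command(moves=[0, 0, 0.2, 0, 0, 0, 0, 0, 0, 0, 0, 0])

```text
time: 6.32
ee_pos: [0.5162, -0.2139, -0.0002]
eef_rot: [0.613, 0.79, -0.0, -0.0]
ft_force: [0.8, 0.1, 0.1]
width: 0.0524
grip_force: 0.0
```

Emit:
arm_command(moves=[0, 0, 0.15, 0, 0, 0, 0.15, 0, 0, 0, 0, 0, 0, 0, 0, 0])

```text
time: 6.65
ee_pos: [0.5161, -0.2139, -0.0032]
eef_rot: [0.613, 0.79, -0.0, -0.0]
ft_force: [0.5, -0.2, -0.2]
width: 0.0522
grip_force: 0.0
```

Emit:
arm_command(moves=[0, 0, 0.15, 0, 0, 0, 0.15, 0, 0, 0, 0, 0, 0, 0, 0, 0])

```text
time: 6.98
ee_pos: [0.5161, -0.2139, -0.0063]
eef_rot: [0.613, 0.79, -0.0, -0.0]
ft_force: [0.7, -0.4, -0.1]
width: 0.0524
grip_force: 0.0
```

```bash
python3 - <<'E'
from h import *
i=r.camera("side"); s=r.read_state();print(s['ee_pos'],s['ft_force'],pix("side",s['ee_pos']),s['width'])
cv2.imwrite("pics/c5.png",cv2.resize(i[150:220,205:305],None,fx=6,fy=6,interpolation=cv2.INTER_CUBIC)[:,:,::-1])
E
```

```text
[ 0.51617033 -0.21388901 -0.00621455] [-0.38383854  0.14184546 -0.26663844] [254.36176766 195.29433684] 0.05228287502816658
```

View pics/c5.png

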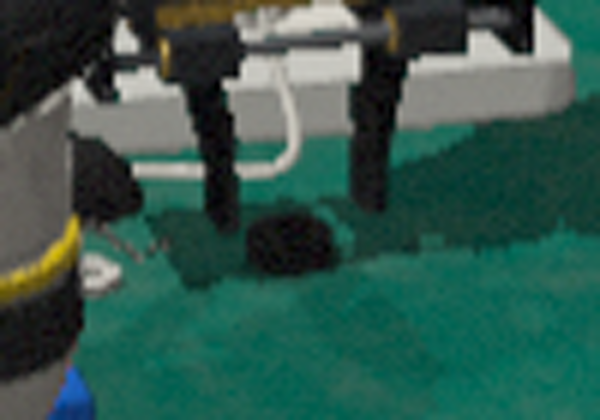

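Tips at crop (225,228) and (370,208), still about 20 mm higher than reported, with no contact. Going lower.

Emit:
arm_command(moves=[0, 0, 0.15, 0, 0, 0, 0.15, 0, 0, 0, 0.1, 0, 0, 0, 0, 0, 0, 0, 0, 0])

```text
time: 7.45
ee_pos: [0.5161, -0.2139, -0.0103]
eef_rot: [0.613, 0.79, -0.0, -0.0]
ft_force: [-0.9, -0.1, -0.7]
width: 0.0523
grip_force: 0.0
```

Emit:
arm_command(moves=[0, 0, 0.15, 0, 0, 0, 0.15, 0, 0, 0, 0.15, 0, 0, 0, 0, 0, 0, 0, 0, 0])

```text
time: 7.87
ee_pos: [0.5161, -0.2139, -0.0148]
eef_rot: [0.613, 0.79, -0.0, -0.0]
ft_force: [0.7, -0.2, 0.4]
width: 0.0523
grip_force: 0.0
```

Emit:
arm_command(moves=[0, 0, 0, 0, 0, 0, 0, 0, 0, 0, 0, 0, 0, 0, 0, 0, 0, 0, 0, 0, 0, 0, 0, 0, 0, 0, 0, 0, 0, 0, 0, 0], fingers=38, squeeze=7)

```text
time: 8.53
ee_pos: [0.5163, -0.2139, -0.0146]
eef_rot: [0.613, 0.79, 0.0, 0.0]
ft_force: [0.3, 0.1, 0.9]
width: 0.033
grip_force: 7.0
```

Emit:
arm_command(moves=[0, 0, 0, 0, 0, 0, 0, 0, 0, 0, 0, 0, 0, 0, 0, 0, 0, 0, 0, 0], fingers=30, squeeze=8)

```text
time: 8.95
ee_pos: [0.5163, -0.2139, -0.0146]
eef_rot: [0.613, 0.79, 0.0, 0.0]
ft_force: [-0.0, 0.9, 0.9]
width: 0.0331
grip_force: 8.0
```

Gripped at 33.1 mm rather than 35, so the loupe is probably off the pad centre along tool x. I'll regrip, shifted.

Emit:
arm_command(moves=[0, 0, 0, 0, 0, 0, 0, 0, 0, 0, 0, 0, 0.2, 0, 0, 0, 0.3, 0, 0, 0, 0.3, 0, 0, 0, 0, 0, 0, 0, 0, 0, 0, 0], fingers=48)

```text
time: 9.62
ee_pos: [0.5142, -0.2059, -0.0146]
eef_rot: [0.613, 0.79, -0.0, 0.0]
ft_force: [0.4, 0.6, 0.0]
width: 0.0415
grip_force: 0.0
```

Emit:
arm_command(moves=[0, 0, 0, 0, 0, 0, 0, 0, 0, 0, 0, 0, 0, 0, 0, 0, 0, 0, 0, 0, 0, 0, 0, 0], fingers=30, squeeze=7)

```text
time: 10.12
ee_pos: [0.5143, -0.2063, -0.0146]
eef_rot: [0.613, 0.79, -0.0, 0.0]
ft_force: [-0.5, -1.1, -0.1]
width: 0.0338
grip_force: 7.0
```

```bash
python3 - <<'E'
from h import *
i=r.camera("side"); s=r.read_state();print(s['ee_pos'],s['ft_force'],pix("side",s['ee_pos']),s['width'],s['grip_force'])
cv2.imwrite("pics/c6.png",cv2.resize(i[165:215,225:285],None,fx=10,fy=10,interpolation=cv2.INTER_CUBIC)[:,:,::-1].astype(float).__mul__(1.6).clip(0,255))
E
```

```text
[ 0.51427815 -0.20628288 -0.01461417] [ 0.01919979 -0.43127533 -0.31327846] [255.32049291 199.72675365] 0.03339160705832717 6.999925827782221[ WARN:0@0.967] global loadsave.cpp:1063 imwrite_ Unsupported depth image for selected encoder is fallbacked to CV_8U.
```

View pics/c6.png

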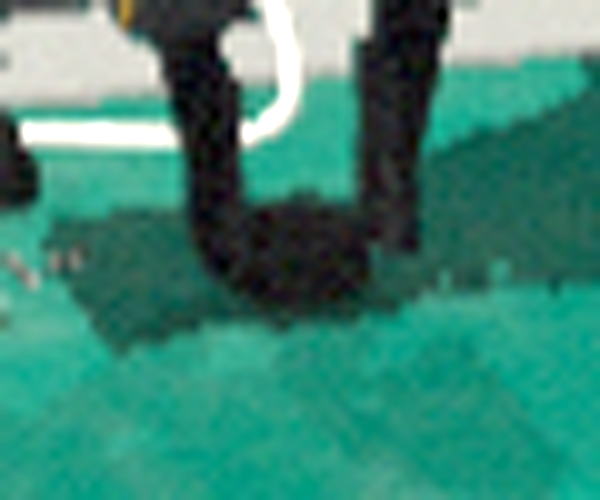

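Side view shows both fingers on the loupe (centre about (254,190)), which is still flat and level. Setting 8 N and lifting.

Emit:
arm_command(moves=[0, 0, 0, 0, 0, 0, 0, 0, 0, 0, -0.4, 0, 0, 0, -0.8, 0, 0, 0, -1.2, 0, 0, 0, -1.6, 0, 0, 0, -2, 0, 0, 0, -2, 0, 0, 0, -1.6, 0, 0, 0, -1.2, 0, 0, 0, -0.8, 0, 0, 0, 0, 0], squeeze=8)

```text
time: 11.17
ee_pos: [0.5152, -0.2065, 0.1035]
eef_rot: [0.613, 0.79, 0.0, 0.001]
ft_force: [0.4, 0.5, -0.3]
width: 0.0332
grip_force: 8.0
```

```bash
python3 - <<'E'
from h import *
i=r.camera("side"); s=r.read_state();print(s['ee_pos'],s['ft_force'],s['width'],s['grip_force'],pix("side",s['ee_pos']+[0,0,.022]))
q=np.load("q.npy");print(tool(np.array([.5675,.126,s['ee_pos'][2]])-s['ee_pos']),R.from_quat(s['eef_rot']).as_euler('ZYX',degrees=True)[0],np.degrees(q[2]))
g=cv2.cvtColor(i,cv2.COLOR_RGB2GRAY)
print(g[170:208:2,240:270:2], "\n",g[128:164:2,236:276:2])
E
```

```text
[ 0.51456684 -0.20629751  0.10204467] [-1.04443476  0.08390297 -0.96276118] 0.03323498726111306 7.999786747006681 [254.43885238 145.37234721]
[ 3.088e+01  1.336e+01 -1.000e-02] 104.34019592879592 104.68901994563569
[[134 134 133 137 135 135 139 170 136 135 134 134 134 131 126]
 [135 135 131 129 127 123 121 175 114 106  96  98  96  91  86]
 [ 97  97 101  83  80  82  85 164  83  87  81  86  85  90  89]
 [ 81  84  85  84  88  84 182 113  80  82  77  83  79  78  78]
 [170 130 173 171 175 165 118  78  80  84  77  78  76  67  66]
 [ 87  84  80  82  69  64  45  42  47  65  41  51  47  49  48]
 [ 86  82  83  43  47  46  49  42  50  47  47  51  49  47  40]
 [ 84  88  81  64  48  47  50  51  49  46  47  49  48  45  43]
 [ 90  88  88  81  45  47  53  52  43  45  40  48  45  43  46]
 [ 85  83  84  88  86  45  48  46  46  47  44  48  45  46  47]
 [ 84  84  82  79  78  65  49  45  45  48  51  43  62  65  43]
 [ 87  82  83  84  80  79  51  47  44  74  84  82  89  88  84]
 [ 83  81  84  83  80  80  84  82  90  88  84  84  84  89  88]
 [ 79  80  77  81  78  78  87  88  81  81  75  73  83  79  79]
 [ 
[... 1145 characters left out ...]
 207 203
  194 194]
 [207 207 206 206 208 206  75  33  15  24  23 157 204 205 206 207 207 205
  184 194]
 [206 205 208 206 206 208 163 194 185 189 206 207 208 207 207 207 207 195
  193 194]
 [179 191 192 191 191 184 173 145 124 206 206 206 206 206 207 203 179 194
  193 194]
 [136 130 117 145 154 138 175 167 200 196 189 193 193 182 176 195 196 195
  193 194]
 [142 104 170 196 194 195 176 171 194 195 194 195 193 194 194 195 194 195
  195 194]
 [168 130 192 195 195 195 197 179 194 194 196 194 195 194 195 195 194 196
  196 193]
 [194 194 195 196 192 194 193 184 182 195 195 195 195 195 194 194 195 194
  195 194]
 [195 195 195 195 194 194 194 173 165 195 194 195 187 181 182 178 172 175
  163 151]]
```

Emit:
arm_command(moves=[1.0, 0.43, 0, -0.35, 2, 0.86, 0, 0, 3, 1.3, 0, 0, 3, 1.3, 0, 0, 3, 1.3, 0, 0, 3, 1.3, 0, 0, 3, 1.3, 0, 0, 3, 1.3, 0, 0, 3, 1.3, 0, 0, 3, 1.3, 0, 0, 2.2, 0.95, 0, 0, 1.7, 0.72, 0, 0])

```text
time: 12.22
ee_pos: [0.5638, 0.1306, 0.1001]
eef_rot: [0.609, 0.793, -0.0, -0.001]
ft_force: [0.3, -0.8, -0.3]
width: 0.0333
grip_force: 8.0
```

Emit:
arm_command(moves=[0, 0, 0, 0, 0, 0, 1, 0, 0, 0, 1.5, 0, 0, 0, 1.5, 0, 0, 0, 1.5, 0, 0, 0, 1, 0, 0, 0, 0.5, 0, 0, 0, 0, 0, 0, 0, 0, 0])

```text
time: 12.97
ee_pos: [0.5652, 0.1263, 0.0314]
eef_rot: [0.611, 0.792, -0.0, -0.0]
ft_force: [0.3, -0.3, -0.3]
width: 0.0332
grip_force: 8.0
```

```bash
python3 - <<'E'
from h import *
i=r.camera("side");t=r.camera("top"); s=r.read_state();p=s['ee_pos'];print(p,s['ft_force'],s['width'],s['grip_force'])
q=np.load("q.npy");Rz=R.from_euler('z',q[2]); h=Rz.inv().apply(p-[q[0],q[1],0])*1000;print("TCP in holder mm",h,R.from_quat(s['eef_rot']).as_euler('ZYX',degrees=True)[0]-np.degrees(q[2]))
a=cv2.resize(i[150:290,170:290],(480,560),interpolation=cv2.INTER_CUBIC);b=cv2.resize(t[100:190,145:195],(311,560),interpolation=cv2.INTER_CUBIC)
u=pix("side",p+[0,0,.022]);print(u,(u-[170,150])*4)
cv2.imwrite("pics/c7.png",np.hstack([a,b])[:,:,::-1])
E
```

```text
[0.56572863 0.12662277 0.03212652] [ 0.09426841 -0.47225718  1.27348017] 0.03333471185846699 7.999886470674937
TCP in holder mm [-13.95761388   1.53352136  32.12651741] -0.009203742618851152
[233.20775722 248.09368697] [252.83102889 392.37474787]
```

View pics/c7.png

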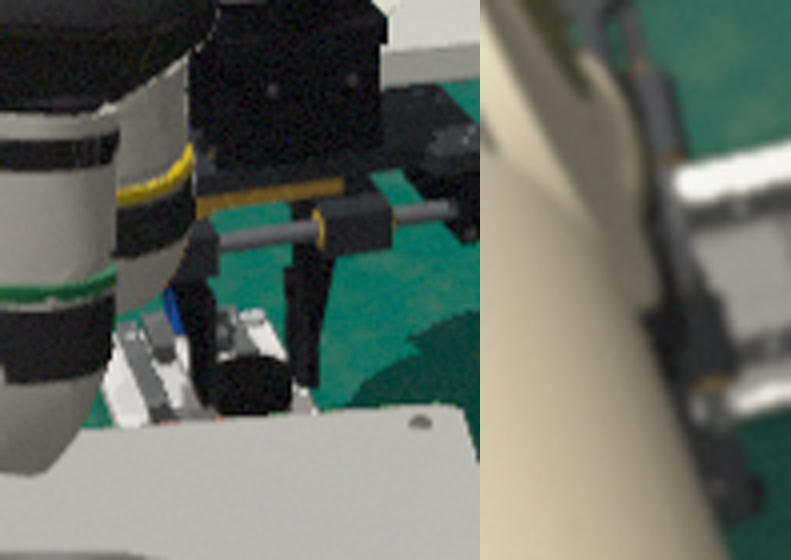

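The loupe is held level between the fingers (side crop (253,385)), above the channel. Correcting 1.5 mm sideways and descending.

Emit:
arm_command(moves=[0, 0.15, 0.6, 0, 0, 0, 0.7, 0, 0, 0, 0.6, 0, 0, 0, 0.4, 0, 0, 0, 0.3, 0, 0, 0, 0, 0, 0, 0, 0, 0, 0, 0, 0, 0])

```text
time: 13.73
ee_pos: [0.5668, 0.127, 0.0056]
eef_rot: [0.611, 0.792, 0.0, 0.0]
ft_force: [-0.1, -0.2, -0.7]
width: 0.0334
grip_force: 8.0
```

Emit:
arm_command(moves=[0, 0, 0.15, 0, 0, 0, 0.15, 0, 0, 0, 0, 0, 0, 0, 0, 0])

```text
time: 14.07
ee_pos: [0.5665, 0.127, 0.0023]
eef_rot: [0.611, 0.792, -0.0, -0.0]
ft_force: [-0.2, -0.6, -0.1]
width: 0.0333
grip_force: 8.0
```

Emit:
arm_command(moves=[0, 0, 0.1, 0, 0, 0, 0.1, 0, 0, 0, 0, 0, 0, 0, 0, 0])

```text
time: 14.4
ee_pos: [0.5666, 0.127, 0.0003]
eef_rot: [0.611, 0.792, -0.0, 0.0]
ft_force: [-0.1, -0.5, 0.2]
width: 0.033
grip_force: 8.0
```

Emit:
arm_command(moves=[0, 0, 0.1, 0, 0, 0, 0, 0, 0, 0, 0, 0])

```text
time: 14.65
ee_pos: [0.5666, 0.127, -0.0007]
eef_rot: [0.611, 0.792, -0.0, -0.0]
ft_force: [-0.5, -0.5, -0.2]
width: 0.0333
grip_force: 8.0
```

Emit:
arm_command(moves=[0, 0, 0.1, 0, 0, 0, 0, 0, 0, 0, 0, 0])

```text
time: 14.9
ee_pos: [0.5666, 0.127, -0.0017]
eef_rot: [0.611, 0.792, -0.0, 0.0]
ft_force: [0.3, -0.2, -0.4]
width: 0.0332
grip_force: 8.0
```

Emit:
arm_command(moves=[0, 0, 0.05, 0, 0, 0, 0, 0, 0, 0, 0, 0])

```text
time: 15.15
ee_pos: [0.5666, 0.127, -0.0022]
eef_rot: [0.611, 0.792, -0.0, 0.0]
ft_force: [0.6, -0.2, -1.0]
width: 0.0332
grip_force: 8.0
```

Emit:
arm_command(moves=[0, 0, 0.06, 0, 0, 0, 0, 0, 0, 0, 0, 0])

```text
time: 15.4
ee_pos: [0.5667, 0.127, -0.0026]
eef_rot: [0.611, 0.792, 0.0, 0.0]
ft_force: [0.8, 0.2, 0.7]
width: 0.0332
grip_force: 8.0
```

Emit:
arm_command(moves=[0, 0, 0.06, 0, 0, 0, 0, 0, 0, 0, 0, 0])

```text
time: 15.65
ee_pos: [0.5668, 0.127, -0.0029]
eef_rot: [0.611, 0.792, 0.0, 0.0]
ft_force: [-2.0, -1.3, 5.8]
width: 0.033
grip_force: 8.0
```

Contact at exactly the expected height (5.8 N). Releasing.

Emit:
arm_command(moves=[0, 0, 0, 0, 0, 0, 0, 0, 0, 0, 0, 0, 0, 0, 0, 0, 0, 0, 0, 0, 0, 0, 0, 0], fingers=55)

```text
time: 16.15
ee_pos: [0.5666, 0.127, -0.0035]
eef_rot: [0.611, 0.792, -0.0, -0.0]
ft_force: [-0.1, 0.1, 0.5]
width: 0.0476
grip_force: 0.0
```

Emit:
arm_command(moves=[0, 0, -0.3, 0, 0, 0, -0.6, 0, 0, 0, -1.2, 0, 0, 0, -1.8, 0, 0, 0, -2, 0, 0, 0, -2, 0, 0, 0, -1.5, 0, 0, 0, -0.6, 0])

```text
time: 16.82
ee_pos: [0.568, 0.1275, 0.1003]
eef_rot: [0.611, 0.792, 0.002, 0.002]
ft_force: [0.1, -0.2, 0.1]
width: 0.0481
grip_force: 0.0
```

```bash
python3 - <<'E'
from h import *
s=r.read_state();p=s['ee_pos'];q=np.load("q.npy");Rz=R.from_euler('z',q[2])
print(p,Rz.inv().apply(p-[q[0],q[1],0])*1000,s['width'],s['time'])
E
```

```text
[0.5680467  0.12752711 0.10032112] [-13.67063247  -0.93809946 100.32111616] 0.048093651571120825 16.8167
```

Emit:
arm_command(moves=[-1, -0.09, 0, 0, -2, 0, 0, 0, -3, 0, 0, 0, -3, 0, 0, 0, -2.2, 0, 0, 0, -1.2, 0, 0, 0, 0, 0, 0, 0, 0, 0, 0, 0, 0, 0, 0, 0])

```text
time: 17.57
ee_pos: [0.5967, 0.0087, 0.0964]
eef_rot: [0.61, 0.792, 0.0, -0.0]
ft_force: [0.4, 0.3, -0.6]
width: 0.0478
grip_force: 0.0
```

Emit:
arm_command(moves=[0, 0, 1, 0, 0, 0, 1.5, 0, 0, 0, 1.5, 0, 0, 0, 1, 0, 0, 0, 1, 0, 0, 0, 1, 0, 0, 0, 0.8, 0, 0, 0, 0.6, 0, 0, 0, 0.4, 0, 0, 0, 0, 0, 0, 0, 0, 0])

```text
time: 18.48
ee_pos: [0.5974, 0.0068, 0.0088]
eef_rot: [0.611, 0.792, 0.0, 0.0]
ft_force: [0.9, 0.4, 0.3]
width: 0.0481
grip_force: 0.0
```

```bash
python3 - <<'E'
from h import *
t=r.camera("top")
s=r.read_state();p=s['ee_pos'];q=np.load("q.npy");Rz=R.from_euler('z',q[2])
print(p,Rz.inv().apply(p-[q[0],q[1],0])*1000,s['ft_force'],s['time'])
i=t.astype(int);l=cen(i.sum(2)<150,(165,125),(200,165));print(l,ray("top",l[0],l[1],.026), Rz.inv().apply(ray("top",l[0],l[1],.026)-[q[0],q[1],0])*1000)
cv2.imwrite("pics/c8.png",np.hstack([cv2.resize(t[110:180,150:250],(500,350),interpolation=cv2.INTER_CUBIC),cv2.resize(r.camera("side")[190:260,190:250],(300,350))])[:,:,::-1])
E
```

```text
[0.5975547  0.00685838 0.00907691] [-137.87788857    1.11661369    9.07690918] [ 0.09568154  0.13566107 -0.32203596] 18.5333
(np.float64(174.45), np.float64(148.6), 20, np.int64(170), np.int64(181), np.int64(142), np.int64(155)) [0.56535614 0.12354177 0.026     ] [-16.84346987   2.67510268  26.        ]
```

View pics/c8.png

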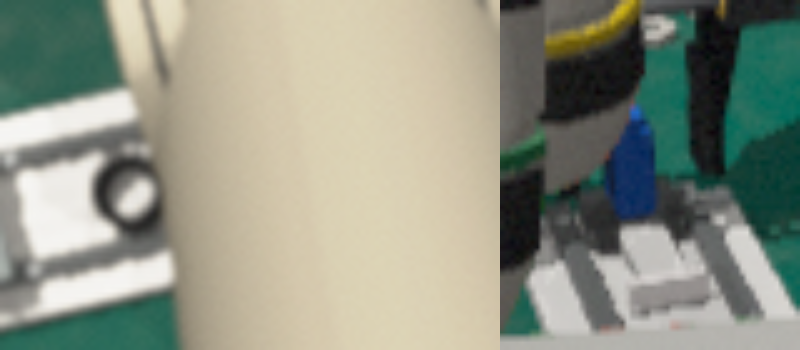

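Loupe lies flat in the channel (crop (128,193), about x −17 in the holder), and the tab stands between the fingers. Gripping it.

Emit:
arm_command(moves=[0, 0.1, 0, 0, 0, 0, 0, 0, 0, 0, 0, 0, 0, 0, 0, 0, 0, 0, 0, 0, 0, 0, 0, 0, 0, 0, 0, 0, 0, 0, 0, 0, 0, 0, 0, 0, 0, 0, 0, 0, 0, 0, 0, 0], fingers=5, squeeze=10)

```text
time: 19.5
ee_pos: [0.6005, 0.0078, 0.009]
eef_rot: [0.611, 0.792, 0.002, 0.002]
ft_force: [11.2, 1.7, -7.3]
width: 0.016
grip_force: 10.0
```

Emit:
arm_command(moves=[0, 0, 0, 0, 0, 0, 0, 0, 0, 0, 0, 0, 0, 0, 0, 0], squeeze=35)

```text
time: 19.83
ee_pos: [0.6005, 0.0077, 0.009]
eef_rot: [0.611, 0.792, 0.002, 0.002]
ft_force: [10.5, 1.6, -7.4]
width: 0.0157
grip_force: 35.0
```

Emit:
arm_command(moves=[0, 0.1, 0, 0, 0, 0.1, 0, 0, 0, 0, 0, 0, 0, 0, 0, 0])

```text
time: 20.17
ee_pos: [0.6005, 0.0076, 0.009]
eef_rot: [0.611, 0.792, 0.0, 0.0]
ft_force: [1.6, 0.5, 2.4]
width: 0.0159
grip_force: 35.0
```

Emit:
arm_command(moves=[0.1, 0, 0, 0, 0.2, 0, 0, 0, 0.3, 0, 0, 0, 0.3, 0, 0, 0, 0.3, 0, 0, 0, 0.3, 0, 0, 0, 0.3, 0, 0, 0, 0.3, 0, 0, 0, 0.3, 0, 0, 0, 0.3, 0, 0, 0, 0.2, 0, 0, 0, 0.2, 0, 0, 0])

```text
time: 21.17
ee_pos: [0.5932, 0.035, 0.009]
eef_rot: [0.612, 0.791, -0.0, 0.002]
ft_force: [4.8, -6.6, 1.1]
width: 0.0156
grip_force: 35.0
```

Emit:
arm_command(moves=[0.15, 0, 0, 0, 0.15, 0, 0, 0, 0.15, 0, 0, 0, 0.15, 0, 0, 0, 0.15, 0, 0, 0, 0.15, 0, 0, 0, 0.15, 0, 0, 0, 0.15, 0, 0, 0, 0.15, 0, 0, 0, 0.15, 0, 0, 0, 0.15, 0, 0, 0, 0.15, 0, 0, 0])

```text
time: 22.17
ee_pos: [0.5887, 0.0522, 0.009]
eef_rot: [0.612, 0.791, -0.001, 0.002]
ft_force: [5.3, -7.7, 1.4]
width: 0.0159
grip_force: 35.0
```

```bash
cat > st.py <<'E'
from h import *
s=r.read_state();p=s['ee_pos'];q=np.load("q.npy");Rz=R.from_euler('z',q[2])
print(s['time'],"hold",(Rz.inv().apply(p-[q[0],q[1],0])*1000).round(2),"F holder",Rz.inv().apply(s['ft_force']).round(2),s['width'],"shift",(Rz.inv().apply(p-[.6005,.0076,.009])*1000).round(2))
E
python3 st.py
```

```text
22.1667 hold [-91.78  -1.82   8.98] F holder [-8.79 -3.21  1.43] 0.015920961134292266 shift [ 4.613e+01  1.000e-01 -2.000e-02]
```

Emit:
arm_command(moves=[0.3, 0, 0, 0, 0.4, 0, 0, 0, 0.5, 0, 0, 0, 0.5, 0, 0, 0, 0.5, 0, 0, 0, 0.5, 0, 0, 0, 0.5, 0, 0, 0, 0.5, 0, 0, 0, 0.5, 0, 0, 0, 0.5, 0, 0, 0, 0.4, 0, 0, 0, 0.3, 0, 0, 0])

```text
time: 23.17
ee_pos: [0.5749, 0.1047, 0.009]
eef_rot: [0.612, 0.791, -0.001, 0.001]
ft_force: [3.0, -8.5, 3.0]
width: 0.0158
grip_force: 35.0
```

Emit:
arm_command(moves=[0.1, 0, 0, 0, 0.1, 0, 0, 0, 0.1, 0, 0, 0, 0.1, 0, 0, 0])

```text
time: 23.5
ee_pos: [0.5739, 0.1082, 0.0089]
eef_rot: [0.612, 0.791, -0.001, 0.001]
ft_force: [3.2, -7.4, 4.6]
width: 0.0158
grip_force: 35.0
```

```bash
python3 st.py
```

```text
23.5 hold [-33.85  -1.72   8.94] F holder [-7.98 -1.19  4.64] 0.015805004528794853 shift [ 1.0406e+02  2.0000e-01 -6.0000e-02]
```

Emit:
arm_command(moves=[0.1, 0, 0, 0, 0.1, 0, 0, 0])

```text
time: 23.67
ee_pos: [0.5734, 0.1102, 0.009]
eef_rot: [0.612, 0.791, -0.001, 0.001]
ft_force: [3.6, -7.1, 3.9]
width: 0.0154
grip_force: 35.0
```

Emit:
arm_command(moves=[0.1, 0, 0, 0, 0.1, 0, 0, 0])

```text
time: 23.83
ee_pos: [0.5729, 0.1121, 0.009]
eef_rot: [0.612, 0.791, -0.001, 0.001]
ft_force: [3.0, -7.8, 4.0]
width: 0.016
grip_force: 35.0
```

Emit:
arm_command(moves=[0.1, 0, 0, 0, 0.1, 0, 0, 0])

```text
time: 24.0
ee_pos: [0.5724, 0.114, 0.0089]
eef_rot: [0.612, 0.791, -0.001, 0.001]
ft_force: [2.6, -7.7, 4.0]
width: 0.0158
grip_force: 35.0
```

Emit:
arm_command(moves=[0.1, 0, 0, 0, 0.1, 0, 0, 0])

```text
time: 24.17
ee_pos: [0.5719, 0.116, 0.0089]
eef_rot: [0.612, 0.791, -0.001, 0.001]
ft_force: [2.9, -7.9, 3.3]
width: 0.0156
grip_force: 35.0
```

Emit:
arm_command(moves=[0.1, 0, 0, 0, 0.1, 0, 0, 0])

```text
time: 24.33
ee_pos: [0.5714, 0.1179, 0.0089]
eef_rot: [0.612, 0.791, -0.001, 0.001]
ft_force: [2.4, -7.7, 3.5]
width: 0.0159
grip_force: 35.0
```

Emit:
arm_command(moves=[0.1, 0, 0, 0, 0.1, 0, 0, 0])

```text
time: 24.5
ee_pos: [0.5709, 0.1198, 0.009]
eef_rot: [0.612, 0.791, -0.001, 0.001]
ft_force: [3.3, -7.4, 4.2]
width: 0.0157
grip_force: 35.0
```

Emit:
arm_command(moves=[0.1, 0, 0, 0, 0.1, 0, 0, 0])

```text
time: 24.67
ee_pos: [0.5704, 0.1218, 0.009]
eef_rot: [0.612, 0.791, -0.001, 0.001]
ft_force: [3.3, -8.9, 4.9]
width: 0.0157
grip_force: 35.0
```

Emit:
arm_command(moves=[0.1, 0, 0, 0, 0.1, 0, 0, 0])

```text
time: 24.83
ee_pos: [0.5698, 0.1237, 0.009]
eef_rot: [0.612, 0.791, -0.001, 0.001]
ft_force: [2.9, -8.4, 3.8]
width: 0.0159
grip_force: 35.0
```

Emit:
arm_command(moves=[0.1, 0, 0, 0])

```text
time: 24.92
ee_pos: [0.5696, 0.1246, 0.0089]
eef_rot: [0.612, 0.791, -0.001, 0.001]
ft_force: [3.3, -7.7, 3.7]
width: 0.0156
grip_force: 35.0
```

Emit:
arm_command(moves=[0.1, 0, 0, 0])

```text
time: 25.0
ee_pos: [0.5693, 0.1256, 0.009]
eef_rot: [0.612, 0.791, -0.001, 0.001]
ft_force: [2.9, -8.1, 4.0]
width: 0.0157
grip_force: 35.0
```

Emit:
arm_command(moves=[0.1, 0, 0, 0])

```text
time: 25.08
ee_pos: [0.5691, 0.1266, 0.0089]
eef_rot: [0.612, 0.791, -0.001, 0.001]
ft_force: [3.4, -6.7, 3.7]
width: 0.0158
grip_force: 35.0
```

Emit:
arm_command(moves=[0.1, 0, 0, 0])

```text
time: 25.17
ee_pos: [0.5688, 0.1275, 0.0089]
eef_rot: [0.612, 0.791, -0.001, 0.001]
ft_force: [2.3, -7.7, 3.7]
width: 0.0155
grip_force: 35.0
```

Emit:
arm_command(moves=[0.1, 0, 0, 0])

```text
time: 25.25
ee_pos: [0.5686, 0.1285, 0.0089]
eef_rot: [0.612, 0.791, -0.001, 0.001]
ft_force: [3.1, -8.8, 4.0]
width: 0.0156
grip_force: 35.0
```

Emit:
arm_command(moves=[0.1, 0, 0, 0])

```text
time: 25.33
ee_pos: [0.5683, 0.1295, 0.009]
eef_rot: [0.612, 0.791, -0.001, 0.001]
ft_force: [3.6, -8.5, 4.7]
width: 0.0158
grip_force: 35.0
```

Emit:
arm_command(moves=[0.1, 0, 0, 0])

```text
time: 25.42
ee_pos: [0.5681, 0.1305, 0.0089]
eef_rot: [0.612, 0.791, -0.001, 0.001]
ft_force: [2.5, -7.3, 3.9]
width: 0.0159
grip_force: 35.0
```

Emit:
arm_command(moves=[0.1, 0, 0, 0])

```text
time: 25.5
ee_pos: [0.5678, 0.1315, 0.0089]
eef_rot: [0.612, 0.791, -0.001, 0.001]
ft_force: [3.0, -7.8, 4.5]
width: 0.0157
grip_force: 35.0
```

Emit:
arm_command(moves=[0.1, 0, 0, 0])

```text
time: 25.58
ee_pos: [0.5675, 0.1324, 0.0089]
eef_rot: [0.612, 0.791, -0.001, 0.001]
ft_force: [2.6, -7.2, 2.3]
width: 0.0157
grip_force: 35.0
```

Emit:
arm_command(moves=[0.1, 0, 0, 0])

```text
time: 25.67
ee_pos: [0.5673, 0.1334, 0.009]
eef_rot: [0.612, 0.791, -0.001, 0.001]
ft_force: [2.7, -7.8, 4.1]
width: 0.0161
grip_force: 35.0
```

Emit:
arm_command(moves=[0.1, 0, 0, 0])

```text
time: 25.75
ee_pos: [0.567, 0.1343, 0.0089]
eef_rot: [0.612, 0.791, -0.001, 0.001]
ft_force: [2.6, -7.3, 4.3]
width: 0.0155
grip_force: 35.0
```

Emit:
arm_command(moves=[0.1, 0, 0, 0])

```text
time: 25.83
ee_pos: [0.5668, 0.1353, 0.0089]
eef_rot: [0.612, 0.791, -0.001, 0.001]
ft_force: [3.1, -8.1, 3.5]
width: 0.0155
grip_force: 35.0
```

Emit:
arm_command(moves=[0.1, 0, 0, 0])

```text
time: 25.92
ee_pos: [0.5665, 0.1362, 0.0089]
eef_rot: [0.612, 0.791, -0.001, 0.001]
ft_force: [3.0, -7.1, 3.9]
width: 0.0157
grip_force: 35.0
```

Emit:
arm_command(moves=[0.1, 0, 0, 0])

```text
time: 26.0
ee_pos: [0.5663, 0.1373, 0.009]
eef_rot: [0.612, 0.791, -0.001, 0.001]
ft_force: [2.9, -8.2, 4.5]
width: 0.0156
grip_force: 35.0
```

Emit:
arm_command(moves=[0.1, 0, 0, 0])

```text
time: 26.08
ee_pos: [0.566, 0.1382, 0.009]
eef_rot: [0.612, 0.791, -0.001, 0.001]
ft_force: [2.5, -7.6, 5.0]
width: 0.0155
grip_force: 35.0
```

Emit:
arm_command(moves=[0.1, 0, 0, 0])

```text
time: 26.17
ee_pos: [0.5658, 0.1391, 0.0089]
eef_rot: [0.612, 0.791, -0.001, 0.001]
ft_force: [2.1, -7.8, 4.6]
width: 0.0159
grip_force: 35.0
```

Emit:
arm_command(moves=[0.1, 0, 0, 0])

```text
time: 26.25
ee_pos: [0.5656, 0.1399, 0.0089]
eef_rot: [0.612, 0.791, -0.001, 0.001]
ft_force: [3.0, -7.7, 4.7]
width: 0.0157
grip_force: 35.0
```

Emit:
arm_command(moves=[0.1, 0, 0, 0])

```text
time: 26.33
ee_pos: [0.5653, 0.1406, 0.0089]
eef_rot: [0.612, 0.791, -0.001, 0.002]
ft_force: [3.4, -8.9, 4.3]
width: 0.0158
grip_force: 35.0
```

Emit:
arm_command(moves=[0.1, 0, 0, 0])

```text
time: 26.42
ee_pos: [0.5652, 0.1415, 0.009]
eef_rot: [0.612, 0.791, -0.001, 0.002]
ft_force: [2.8, -9.8, 5.1]
width: 0.0157
grip_force: 35.0
```

Emit:
arm_command(moves=[0.1, 0, 0, 0])

```text
time: 26.5
ee_pos: [0.5649, 0.1422, 0.0089]
eef_rot: [0.612, 0.791, -0.001, 0.002]
ft_force: [3.7, -10.9, 5.5]
width: 0.0163
grip_force: 35.0
```

Emit:
arm_command(moves=[0.1, 0, 0, 0])

```text
time: 26.58
ee_pos: [0.5648, 0.143, 0.009]
eef_rot: [0.612, 0.791, -0.001, 0.002]
ft_force: [2.8, -10.7, 4.9]
width: 0.0156
grip_force: 35.0
```

Emit:
arm_command(moves=[0.1, 0, 0, 0])

```text
time: 26.67
ee_pos: [0.5646, 0.1437, 0.0089]
eef_rot: [0.612, 0.791, -0.001, 0.002]
ft_force: [2.7, -11.9, 4.4]
width: 0.0157
grip_force: 35.0
```

Emit:
arm_command(moves=[0, 0, 0, 0, 0, 0, 0, 0])

```text
time: 26.83
ee_pos: [0.5645, 0.1439, 0.0089]
eef_rot: [0.612, 0.791, -0.001, 0.002]
ft_force: [2.8, -10.7, 5.1]
width: 0.0156
grip_force: 35.0
```

```bash
python3 st.py
```

```text
26.8333 hold [ 3.03 -1.65  8.94] F holder [-1.11e+01  1.00e-02  5.08e+00] 0.015594390761327416 shift [ 1.4094e+02  2.7000e-01 -6.0000e-02]
```

Emit:
arm_command(moves=[-0.05, 0, 0, 0, -0.05, 0, -0.05, 0, -0.05, 0, -0.05, 0, 0, 0, 0, 0, 0, 0, 0, 0])

```text
time: 27.25
ee_pos: [0.5645, 0.1439, 0.009]
eef_rot: [0.612, 0.791, -0.001, 0.001]
ft_force: [6.2, -5.3, -5.8]
width: 0.0153
grip_force: 35.0
```

```bash
python3 st.py
```

```text
27.25 hold [ 3.08 -1.62  9.01] F holder [-6.73 -4.61 -5.77] 0.015301861424513797 shift [1.4099e+02 3.0000e-01 1.0000e-02]
```

Emit:
arm_command(moves=[-0.05, 0.05, 0.05, 0, -0.05, 0.05, 0, 0, 0, 0, 0, 0, 0, 0, 0, 0])

```text
time: 27.58
ee_pos: [0.5645, 0.1439, 0.009]
eef_rot: [0.611, 0.791, -0.001, 0.0]
ft_force: [-1.5, -4.6, 3.9]
width: 0.0156
grip_force: 35.0
```

Emit:
arm_command(moves=[0, 0, 0, 0, 0, 0, 0, 0, 0, 0, 0, 0, 0, 0, 0, 0, 0, 0, 0, 0, 0, 0, 0, 0], fingers=50)

```text
time: 28.08
ee_pos: [0.5648, 0.1458, 0.0091]
eef_rot: [0.611, 0.792, -0.0, -0.0]
ft_force: [0.5, 0.5, -0.3]
width: 0.0416
grip_force: 0.0
```

Emit:
arm_command(moves=[0, 0, -0.5, 0, 0, 0, -1, 0, 0, 0, -2, 0, 0, 0, -2, 0, 0, 0, -2, 0, 0, 0, -2, 0, 0, 0, -1, 0, 0, 0, 0, 0])

```text
time: 28.75
ee_pos: [0.5664, 0.1463, 0.1172]
eef_rot: [0.611, 0.792, 0.002, 0.002]
ft_force: [1.2, 0.4, -0.3]
width: 0.0438
grip_force: 0.0
```

```bash
python3 - <<'E'
from h import *
print(r.close_job())
E
```

```text
the job is handed in; nothing more can be done
None
```

I handed the job in at about 29 s: the loupe was laid in the channel and let go, then pushed onto the spring nose with an estimated 3.9 N by wrist force, and the tab was released. I took no picture after letting go, so the final clamp is unconfirmed.

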